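Fill the lathe parts kit, one of each, by sliding

ROBOT

A 6-joint arm with a two-finger parallel gripper is mounted at the origin on the work surface. World frame = base frame: x ahead of the robot, y to its left, z up, the work surface at z = 0. Lengths are in m, angles in rad, forces in N, time in s.
With the tool pointing down it reaches from about 0.35 to 0.725 m from the base axis. Payload 6 kg.
Tool frame: the origin (TCP) lies where the fingers leave the gripper's body, on its centre line; the fingertips stand 73 mm ahead of it and the grasp point (between the pads) lies 54 mm ahead of it; z points along the fingers, y is the line along which they close (so a half turn about z gives the same grasp; the last joint's range is limited). The gripper opens to 85 mm and grips with 20 to 120 N. Pads are 22 mm wide; open, the fingers measure 114 mm over their backs; the gripper's body (76 mm by 85 mm) begins 54 mm behind the grasp point. The pads swing forward as they close: fully open they stand 13 mm farther back than shut.
Start: joints at [-0.89, 0.04, 0.085, 0, -1.615, -0.334], TCP at [0.204, -0.564, 0.304] pointing down, gripper open.
Joint ranges: [-2.56, 2.56], [-1.29, 2.01], [-1.08, 1.49], [-3.29, 1.98], [-2.81, -0.18], [-2.99, 2.99]. Speed limits (rad/s): [2.57, 2.57, 3.01, 3.14, 3.14, 3.14].

INTERFACE

Orientations are given as a unit quaternion [x, y, z, w].
In Python, from bench import arm, vision, finder gives the robot as it stands.
- The arm moves only by the shell command python3 -m creep 'ROWS' [OPENING] [FORCE]. ROWS is JSON, a list of rows, each an object with "travel": the shift along the world's x, y, z in mm, a list of three; "twist": the turn, a rotation vector about the world's x, y, z in degrees, a list of three. In form: [{"travel": [x, y, z], "twist": [wx, wy, wz]}, ...]. A call has 1 to 20 rows; each row shifts and turns the commanded pose from where the row before left it; what a row does not reach is not made up. A row lasts 1/12 s, in which the tool goes at most 41.7 mm and 7.16 degrees, less where a joint would pass 70% of its speed; a pose out of reach is approached as far as the arm can. A call with a gripper value outside its range is refused whole. OPENING is the finger opening in mm, from 0 to 85.4, set as the call begins (- or left out, the last holds). The fingers move at their own pace and stop on an object; FORCE is the grip in N (left out, the last holds). Time passes only in rows, so rows that do not move let the fingers close. It gives the time, the measured TCP pose, the force, the opening and the grip force at its end, in the units of the state.
- arm.sense(): the state, without advancing time (a new reading comes with each control period).
- vision.snapshot(name): name is "side" or "top"; returns a dict with "frame" (400x640x3 uint8, red, green, blue), "fx", "fy", "cx", "cy" (pixels), "R" (3x3) and "t" (3): a world point X has camera coordinates R X + t. Camera axes: x right, y down, z forward; pixel columns grow to the right and rows downward; lengths in m; the calibration is good to about 2 mm. A picture is of the moment at which its call begins. There is no depth.
- arm.job_done(): hands the job in; it is judged then, once.
Trained networks look in a picture, given as the dict that the camera call returned (one of the last four; its "shot" number tells which), for a name from the list of things; names that differ only in an ending like _2 or _b are one class to them, and where a whole thing is asked for, a point or a joint stands for the part that bears it (a point fixed in the world has none). Each returns a list of dicts, best first, with "p" (0 to 1); they miss things now and then, are a little off and sometimes report something else, mostly with a low value. They report only what shows in the picture. A call takes as long as a camera call. They do not tell look-alikes from the thing itself.
- finder.trace(query, picture): "region" (400x640 bool, what is visible of it) and "uv" ([column, row] in pixels, amid what is visible of it).
- finder.landmark_of(query, picture): "uv" ([column, row] in pixels: a listed point, or the origin of a listed thing).
The state is a dict: "clock": time; "joint_positions": joint angles; "joint_vel": joint speeds; "effort": joint torques, N m; "position": TCP position; "orientation": TCP orientation; "wrist_force": force on the tool from outside, world axes, zero at the start; "moment": the same for the moment, N m; "finger_gap": finger opening in m; "grasp_force": force on a finger pad.
Only numpy, scipy, OpenCV 4.12 (cv2) and the standard library are available. Lean on these libraries where they do the work, as an engineer would, in place of code of your own. Each camera call takes 0.05 s, during which the arm holds its last target. There are 200 camera calls.

TASK

Each compartment of the three-compartment wooden kit tray is to hold one part, so that the tray holds one grinding wheel, one bearing bracket and one cover; one part is already in. Slide the two missing kinds flat across the bench through the tray's open front, without lifting or tipping anything, until each lies wholly inside an empty compartment. Leave the part that is already in the tray in its compartment, leave the duplicate parts lying on the bench where they are, and do not disturb the glass bowl, the bottle or the wrench.

Things in the scene. Friction and masses are not known exactly. Their poses are not given: they have to be found in the camera images.
- tray: kit tray: plywood frame fixed to the bench, 290 mm wide (its y), three compartments side by side, each 86 x 86 mm inside; walls and dividers 8 mm thick and 30 mm high. No raised floor: parts slide on the bench straight in through the open front, which faces -x of the tray (towards the robot, turned by up to 0.15 rad). Origin at bench level, at the middle of the middle compartment
- bay_left (a point): centre of the tray's left (+y) compartment (86 mm wide, 86 mm deep), 12 mm above the bench; its open mouth is 43 mm from here towards the tray's -x, its back wall 43 mm towards +x
- bay_middle (a point): centre of the tray's middle compartment (86 mm wide, 86 mm deep), 12 mm above the bench; its open mouth is 43 mm from here towards the tray's -x, its back wall 43 mm towards +x
- bay_right (a point): centre of the tray's right (-y) compartment (86 mm wide, 86 mm deep), 12 mm above the bench; its open mouth is 43 mm from here towards the tray's -x, its back wall 43 mm towards +x
- wheel_1_center (a point): grinding wheel: flat stone disc 60 mm across and 16 mm thick with a small steel boss (16 mm across) on top, 24 mm high in all; this point is its centre, 12 mm above its underside. About 0.25 kg. One of two alike; it may be in the tray or on the bench
- wheel_2_center (a point): grinding wheel: flat stone disc 60 mm across and 16 mm thick with a small steel boss (16 mm across) on top, 24 mm high in all; this point is its centre, 12 mm above its underside. About 0.25 kg. The other one, on the bench
- bracket_1_center (a point): bearing bracket: aluminium, square base 50 x 50 mm and 16 mm thick with an upright round housing 34 mm across on top, 30 mm high in all; this point is its centre, 15 mm above its underside; x and y axes along the sides of the base. About 0.3 kg. One of two alike; it may be in the tray or on the bench
- bracket_2_center (a point): bearing bracket: aluminium, square base 50 x 50 mm and 16 mm thick with an upright round housing 34 mm across on top, 30 mm high in all; this point is its centre, 15 mm above its underside; x and y axes along the sides of the base. About 0.3 kg. The other one, on the bench
- cover_center (a point): cover: grey painted oblong cap with round ends, 66 mm long (its x), 40 mm wide (its y), 20 mm high, a low 22 mm square pad and two screw heads on top; this point is its centre, 10 mm above its underside. About 0.22 kg. Only one, on the bench
- bowl_center (a point): glass bowl, 120 mm across the rim and 75 mm high, standing on the bench at the left; bystander; the point is half-way up
- coolant_center (a point): white plastic bottle with a black cap, 60 mm across, 160 mm high, standing on the bench at the right; bystander; the point is half-way up
- wrench: steel wrench lying on the bench close to the robot, across its front, between the robot and the tray; bystander
Not all that is in view belongs to the job. What is shaped like the part that bears wheel_2_center but red is not meant. Leave any purple look-alike of the part that bears bracket_2_center alone.

How it is judged:
By the outcome, as a careful person would: the job done as asked, in the order asked, and still so for the second after the job is handed in, with the robot touching nothing.
It also fails if it takes over 58 s, if anything falls off the work surface, if the arm or the gripper's body presses on something with over 40 N, if the wrist force passes 120 N, or if a joint passes its speed limit or range.

## Working session

There is one attempt and no reset: what is moved stays moved. The work goes in short steps, Python scripts to look and compute and a shell command to move; the robot and the scene stay as the last step left them, time stands still between calls to the robot, and variables do not carry over. Pictures are saved under pics/ and viewed, at most 10 in all, crops included, and the job is handed in when it is done.

```bash
mkdir -p pics; cat > h.py <<'E'
from bench import arm, vision, finder
import numpy as np, cv2
def world(c,uv,z):
    R=np.array(c["R"]);t=np.array(c["t"])
    d=R.T@np.array([(uv[0]-c["cx"])/c["fx"],(uv[1]-c["cy"])/c["fy"],1]);o=-R.T@t
    return o+d*(z-o[2])/d[2]
def pix(c,X):
    p=np.array(c["R"])@np.array(X)+np.array(c["t"]);return [c["fx"]*p[0]/p[2]+c["cx"],c["fy"]*p[1]/p[2]+c["cy"]]
def save(c,n,crop=None,s=1):
    f=cv2.cvtColor(np.array(c["frame"]),cv2.COLOR_RGB2BGR)
    if crop: a,b,x,y=crop;f=f[b:y,a:x]
    cv2.imwrite("pics/"+n,cv2.resize(f,None,fx=s,fy=s))
E
python3 - <<'E'
from h import *
Z=dict(tray=0,bay_left=.012,bay_middle=.012,bay_right=.012,wheel_1_center=.012,bracket_1_center=.015,cover_center=.01,bowl_center=.0375,coolant_center=.08,wrench=.005)
for cam in("top","side"):
    c=vision.snapshot(cam);save(c,cam+"0.png")
    print(cam,-np.array(c["R"]).T@c["t"])
    for q,z in Z.items():
        for d in finder.landmark_of(q,c)[:5]:
            print(q,round(d["p"],2),np.round(d["uv"]),np.round(world(c,d["uv"],z)[:2],3))
print(arm.sense()["clock"])
E
```

```text
top [0.39584374 0.00574879 1.29870229]
tray 0.77 [315. 149.] [0.672 0.028]
bay_left 0.67 [287. 140.] [0.702 0.123]
bay_middle 0.87 [313. 144.] [0.686 0.036]
bay_middle 0.61 [242. 226.] [0.415 0.269]
bay_middle 0.18 [404. 231.] [ 0.398 -0.26 ]
wheel_1_center 0.79 [340. 146.] [ 0.678 -0.054]
wheel_1_center 0.28 [286. 140.] [0.701 0.127]
bracket_1_center 0.7 [244. 225.] [0.419 0.261]
bracket_1_center 0.35 [501. 208.] [ 0.47  -0.577]
cover_center 0.59 [409. 180.] [ 0.564 -0.281]
bowl_center 0.68 [166. 205.] [0.484 0.51 ]
coolant_center 0.78 [501. 211.] [ 0.458 -0.549]
wrench 0.82 [328. 232.] [ 0.395 -0.014]
wrench 0.47 [339. 149.] [ 0.672 -0.051]
wrench 0.31 [244. 223.] [0.424 0.263]
side [-0.37316971 -0.99524415  0.96807991]
tray 0.98 [351. 198.] [0.693 0.05 ]
tray 0.36 [241. 164.] [0.513 0.549]
bay_left 0.78 [335. 187.] [0.683 0.136]
bay_middle 0.81 [354. 199.] [0.682 0.029]
bay_middle 0.21 [353. 270.] [ 0.403 -0.257]
bay_right 0.78 [367. 210.] [ 0.668 -0.058]
wheel_1_center 0.43 [364. 208.] [ 0.671 -0.04 ]
bracket_1_center 0.59 [264. 197.] [0.424 0.248]
bowl_center 0.93 [237. 163.] [0.469 0.501]
coolant_center 0.68 [450. 297.] [ 0.472 -0.554]
wrench 0.5 [301. 235.] [ 0.396 -0.014]
1.1
```

View pics/top0.png

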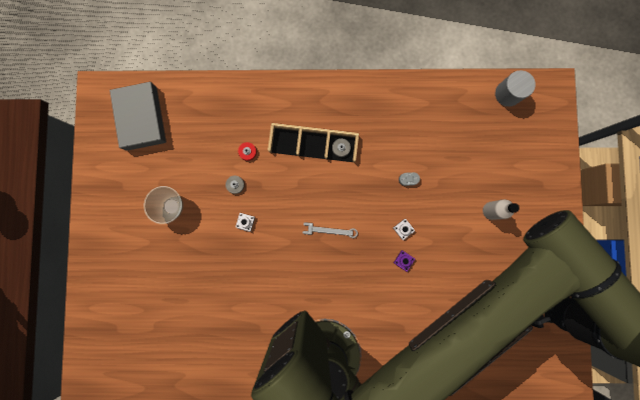

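View pics/side0.png

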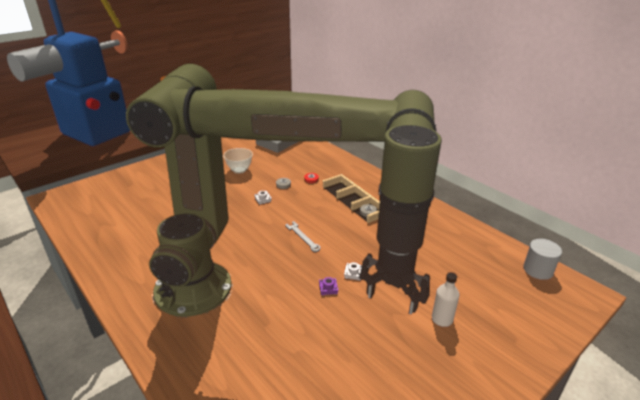

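Top view: the tray is at (314,143), with a wheel at (341,147) in its right bay and the left and middle bays empty. So a bracket and the cover are missing.

Candidates:
- **Brackets:** white at (245,222), white at (404,230), and a purple look-alike at (404,261).
- **Cover:** only the one at (410,180).
- **Not to be moved:** the spare wheel at (235,185) and the red one at (247,151).

My choice is the left white bracket into the left bay and the cover into the middle bay.

```bash
python3 - <<'E'
from h import *
c=vision.snapshot("top")
f=np.array(c["frame"]);F=cv2.cvtColor(f,cv2.COLOR_RGB2BGR)
A=cv2.resize(F[115:245,225:365],None,fx=4,fy=4,interpolation=cv2.INTER_CUBIC)
B=cv2.resize(F[160:245,385:425],None,fx=4,fy=4,interpolation=cv2.INTER_CUBIC)
o=np.zeros((520,560+160,3),np.uint8);o[:,:560]=A;o[:340,560:]=B;cv2.imwrite("pics/crop1.png",o)
for q,z in dict(tray=.03,bracket_1_center=.016,cover_center=.02,wheel_1_center=.016,wrench=.01).items():
    for d in finder.trace(q,c)[:4]:
        m=np.argwhere(d["region"])[:,::-1]
        w=np.array([world(c,p,z)[:2] for p in m],np.float32)*1000
        r=cv2.minAreaRect(w); print(q,round(d["p"],2),np.round(d["uv"]),len(m),"rect",np.round(r[0]),np.round(r[1]),round(r[2],1),"mean",np.round(w.mean(0)),np.round(cv2.boxPoints(r)).tolist())
E
```

```text
tray 0.57 [310. 142.] 2310 rect [689.  33.] [292.  99.] 83.1 mean [692.  44.] [[623.0, -106.0], [721.0, -118.0], [756.0, 172.0], [657.0, 184.0]]
bracket_1_center 0.69 [243. 224.] 197 rect [430. 257.] [48. 46.] 72.3 mean [429. 258.] [[400.0, 242.0], [444.0, 228.0], [459.0, 273.0], [415.0, 287.0]]
cover_center 0.67 [408. 179.] 224 rect [ 569. -279.] [66. 43.] 89.8 mean [ 567. -281.] [[548.0, -312.0], [590.0, -312.0], [591.0, -247.0], [548.0, -246.0]]
wheel_1_center 0.65 [342. 149.] 236 rect [674. -61.] [53. 57.] 89.7 mean [675. -59.] [[645.0, -87.0], [702.0, -87.0], [703.0, -34.0], [645.0, -34.0]]
wrench 0.63 [327. 228.] 282 rect [402. -17.] [170.  37.] 86.3 mean [401. -16.] [[378.0, -101.0], [415.0, -104.0], [426.0, 66.0], [389.0, 69.0]]
```

View pics/crop1.png

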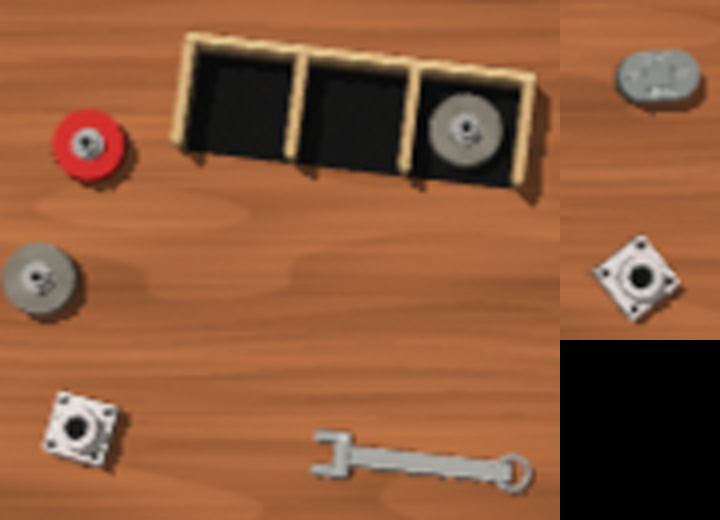

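The crop confirms my choices: the chosen bracket is white/aluminium with its housing at about (244,222), and the cover is grey and oblong at (409.5,179). The tray wall fronts are also readable, so I'll compute the geometry from them.

```bash
python3 - <<'E'
from h import *
from scipy.spatial.transform import Rotation as Ro
c=vision.snapshot("top")
w=lambda a,b,z:np.round(world(c,(225+a/4-.4,115+b/4-.4),z)[:2]*1000,1)
for n,a,b in(("FL",178,147),("D1",292,160),("D2",406,173),("FR",521,186),("BL",187,34),("BR",536,74)):print(n,w(a,b,.03))
print("housing",w(76,428,.03),"base",w(81,428,.016),"cover",np.round(world(c,(409.1,178.9),.02)*1000,1),"wheelin",w(467,130,.016))
s=arm.sense();R=Ro.from_quat(s["orientation"]).as_matrix();print(s["position"],R.round(3),s["clock"],s["finger_gap"])
E
```

```text
FL [659.  179.1]
D1 [647.8  85.5]
D2 [636.7  -7.9]
FR [ 625.6 -101.7]
BL [753.5 172.4]
BR [ 718.6 -115. ]
housing [429.  259.6] base [429.3 258.4] cover [ 567.8 -279.6   20. ] wheelin [675.2 -58.7]
[ 0.20394554 -0.56424187  0.30384885] [[-0.94 -0.34 -0.  ]
 [-0.34  0.94  0.  ]
 [ 0.    0.   -1.  ]] 1.45 0.08573077601119691
```

```bash
python3 -m creep '[{"travel":[30,24,0],"twist":[0,0,6]},{"travel":[30,24,0],"twist":[0,0,6]},{"travel":[30,24,0],"twist":[0,0,6]},{"travel":[30,24,0],"twist":[0,0,6]},{"travel":[30,24,0],"twist":[0,0,6]},{"travel":[30,24,0],"twist":[0,0,6]},{"travel":[30,24,0],"twist":[0,0,6]},{"travel":[30,24,-10],"twist":[0,0,6]},{"travel":[30,24,-15],"twist":[0,0,6]},{"travel":[30,24,-15],"twist":[0,0,6]},{"travel":[30,22,-15],"twist":[0,0,6]},{"travel":[30,22,-15],"twist":[0,0,6]},{"travel":[0,0,-30],"twist":[0,0,0]},{"travel":[0,0,0],"twist":[0,0,0]}]' 85; python3 - <<'E'
from h import *
from scipy.spatial.transform import Rotation as Ro
c=vision.snapshot("side");save(c,"side1.png",(230,130,530,330),2.5)
R=Ro.from_quat(arm.sense()["orientation"]).as_matrix();print(R.round(3))
for d in finder.landmark_of("cover_center",c)[:3]:print(d["p"],world(c,d["uv"],.01))
E
```

```text
clock: 2.62
position: [0.5633, -0.2777, 0.1965]
orientation: [0.719, -0.695, -0.005, 0.002]
wrist_force: [-1.4, 0.9, -1.9]
finger_gap: 0.0849
grasp_force: 0.0
[[ 0.033 -0.999 -0.007]
 [-0.999 -0.033  0.002]
 [-0.002  0.007 -1.   ]]
0.67 [ 0.55824238 -0.29032098  0.01      ]
0.5 [0.54462167 0.29493489 0.01      ]
```

View pics/side1.png

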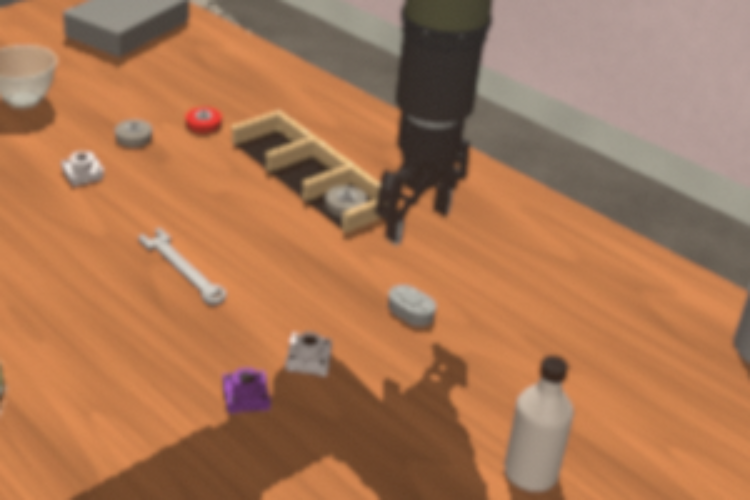

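```bash
python3 -m creep '[{"travel":[3,0,-29],"twist":[0,0,0]},{"travel":[2,0,-29],"twist":[0,0,0]},{"travel":[0,-2,-29],"twist":[0,0,0]},{"travel":[0,0,-25],"twist":[0,0,0]},{"travel":[0,0,0],"twist":[0,0,0]}]' 85; python3 - <<'E'
from h import *
c=vision.snapshot("side");save(c,"side2.png",(330,190,450,290),5)
print(world(c,(394.4,250.4),.02), pix(c,(.568,-.28,.02)), arm.sense()["wrist_force"])
E
```

```text
clock: 3.13
position: [0.5664, -0.2827, 0.0883]
orientation: [0.718, -0.696, -0.003, 0.001]
wrist_force: [-1.5, 1.2, -1.7]
finger_gap: 0.0851
grasp_force: 0.0
[ 0.56358425 -0.28251588  0.02      ] [np.float64(394.7340862990327), np.float64(249.45221286763314)] [0.35331297 0.28426444 1.13913865]
```

View pics/side2.png

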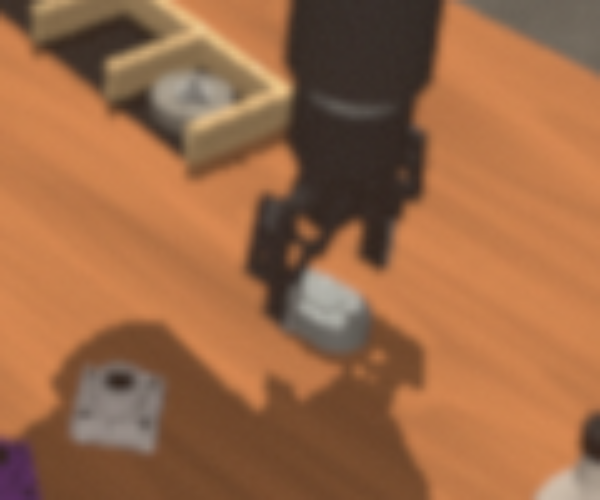

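The fingers straddle the cover and the position agrees to about 3 mm. Next I go down to TCP height 80 mm and close gently.

```bash
python3 -m creep '[{"travel":[0,0,-4],"twist":[0,0,0]},{"travel":[0,0,0],"twist":[0,0,0]},{"travel":[0,0,0],"twist":[0,0,0]},{"travel":[0,0,0],"twist":[0,0,0]},{"travel":[0,0,0],"twist":[0,0,0]},{"travel":[0,0,0],"twist":[0,0,0]},{"travel":[0,0,0],"twist":[0,0,0]},{"travel":[0,0,0],"twist":[0,0,0]}]' 30 25
```

```text
clock: 3.85
position: [0.5697, -0.2826, 0.0902]
orientation: [0.719, -0.695, 0.001, -0.0]
wrist_force: [-2.0, 1.4, 6.8]
finger_gap: 0.0383
grasp_force: 24.8
```

The grip is too high at TCP 90 mm, so I'll open, lower and regrip.

```bash
python3 -m creep '[{"travel":[0,0,0],"twist":[0,0,0]},{"travel":[0,0,0],"twist":[0,0,0]},{"travel":[0,0,0],"twist":[0,0,0]},{"travel":[0,0,-4],"twist":[0,0,0]},{"travel":[0,0,-4],"twist":[0,0,0]},{"travel":[0,0,0],"twist":[0,0,0]},{"travel":[0,0,0],"twist":[0,0,0]},{"travel":[0,0,0],"twist":[0,0,0]}]' 70 25; python3 -m creep '[{"travel":[0,0,0],"twist":[0,0,0]},{"travel":[0,0,0],"twist":[0,0,0]},{"travel":[0,0,0],"twist":[0,0,0]},{"travel":[0,0,0],"twist":[0,0,0]},{"travel":[0,0,0],"twist":[0,0,0]},{"travel":[0,0,0],"twist":[0,0,0]}]' 30 25
```

```text
clock: 4.52
position: [0.5689, -0.2823, 0.0797]
orientation: [0.719, -0.695, -0.0, 0.0]
wrist_force: [1.0, 0.6, -0.7]
finger_gap: 0.0695
grasp_force: 0.0
clock: 5.02
position: [0.5691, -0.2823, 0.0802]
orientation: [0.719, -0.695, 0.0, -0.0]
wrist_force: [-0.2, 0.9, 1.6]
finger_gap: 0.0394
grasp_force: 26.6
```

```bash
python3 -m creep '[{"travel":[0,8,0],"twist":[0,0,-0.5]},{"travel":[0,14,0],"twist":[0,0,-0.5]},{"travel":[0,20,0],"twist":[0,0,-0.5]},{"travel":[0,20,0],"twist":[0,0,-0.5]},{"travel":[0,20,0],"twist":[0,0,-0.5]},{"travel":[0,20,0],"twist":[0,0,-0.5]},{"travel":[0,20,0],"twist":[0,0,-0.5]},{"travel":[0,20,0],"twist":[0,0,-0.5]},{"travel":[0,20,0],"twist":[0,0,-0.5]},{"travel":[0,20,0],"twist":[0,0,-0.5]},{"travel":[0,20,0],"twist":[0,0,-0.5]},{"travel":[0,20,0],"twist":[0,0,-0.5]},{"travel":[0,20,0],"twist":[0,0,-0.5]},{"travel":[0,20,0],"twist":[0,0,-0.5]},{"travel":[0,20,0],"twist":[0,0,-0.5]},{"travel":[0,20,0],"twist":[0,0,-0.5]},{"travel":[0,16,0],"twist":[0,0,-0.5]},{"travel":[0,12,0],"twist":[0,0,-0.5]},{"travel":[0,0,0],"twist":[0,0,0]},{"travel":[0,0,0],"twist":[0,0,0]}]'; python3 - <<'E'
from h import *
from scipy.spatial.transform import Rotation as Ro
R=Ro.from_quat(arm.sense()["orientation"]).as_matrix();print(R.round(3)[:,1])
c=vision.snapshot("side");save(c,"side3.png",(280,150,400,250),5)
E
```

```text
clock: 6.68
position: [0.569, 0.0488, 0.0802]
orientation: [-0.662, 0.749, 0.0, 0.001]
wrist_force: [0.4, 1.1, 2.4]
finger_gap: 0.0392
grasp_force: 26.7
[-0.992  0.123 -0.001]
```

View pics/side3.png

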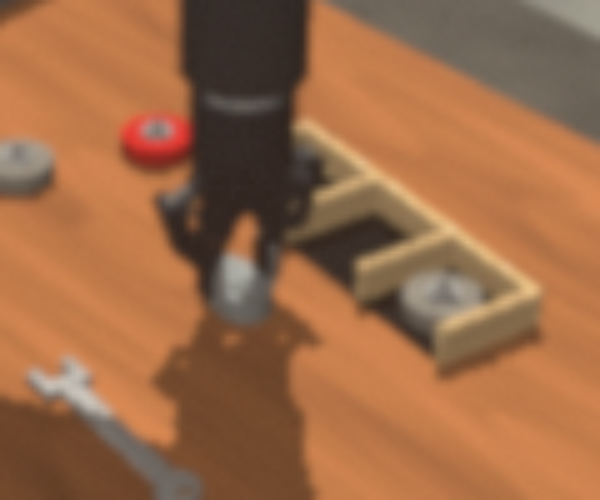

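The cover is held at crop (240,285), lined up before the middle bay. I'll push it in, in two stages.

```bash
python3 -m creep '[{"travel":[10,-1.2,0],"twist":[0,0,0]},{"travel":[10,-1.2,0],"twist":[0,0,0]},{"travel":[10,-1.2,0],"twist":[0,0,0]},{"travel":[10,-1.2,0],"twist":[0,0,0]},{"travel":[10,-1.2,0],"twist":[0,0,0]},{"travel":[10,-1.2,0],"twist":[0,0,0]},{"travel":[0,0,0],"twist":[0,0,0]}]'; python3 -m creep '[{"travel":[10,-1.2,0],"twist":[0,0,0]},{"travel":[10,-1.2,0],"twist":[0,0,0]},{"travel":[10,-1.2,0],"twist":[0,0,0]},{"travel":[10,-1.2,0],"twist":[0,0,0]},{"travel":[8,-1,0],"twist":[0,0,0]},{"travel":[0,0,0],"twist":[0,0,0]},{"travel":[0,0,0],"twist":[0,0,0]}]'
```

```text
clock: 7.32
position: [0.6302, 0.0392, 0.0802]
orientation: [-0.661, 0.75, -0.001, 0.0]
wrist_force: [1.3, -1.1, 2.0]
finger_gap: 0.039
grasp_force: 26.8
clock: 7.9
position: [0.6773, 0.0339, 0.0802]
orientation: [-0.661, 0.75, -0.001, 0.0]
wrist_force: [2.3, -1.0, 2.8]
finger_gap: 0.0393
grasp_force: 26.8
```

```bash
python3 -m creep '[{"travel":[0,0,0],"twist":[0,0,0]},{"travel":[0,0,0],"twist":[0,0,0]},{"travel":[0,0,0],"twist":[0,0,0]},{"travel":[0,0,10],"twist":[0,0,0]},{"travel":[0,0,20],"twist":[0,0,0]},{"travel":[0,0,30],"twist":[0,0,0]},{"travel":[0,0,30],"twist":[0,0,0]},{"travel":[0,0,30],"twist":[0,0,0]},{"travel":[0,0,0],"twist":[0,0,0]}]' 52; python3 - <<'E'
from h import *
print(np.round(arm.sense()["joint_positions"],2))
c=vision.snapshot("side");save(c,"side4.png",(280,150,400,250),5)
E
```

```text
clock: 8.65
position: [0.679, 0.0347, 0.2093]
orientation: [-0.662, 0.75, -0.004, 0.005]
wrist_force: [0.6, -0.2, 1.1]
finger_gap: 0.0518
grasp_force: 0.0
[ 0.35  0.25  0.14  0.   -1.45 -0.47]
```

View pics/side4.png

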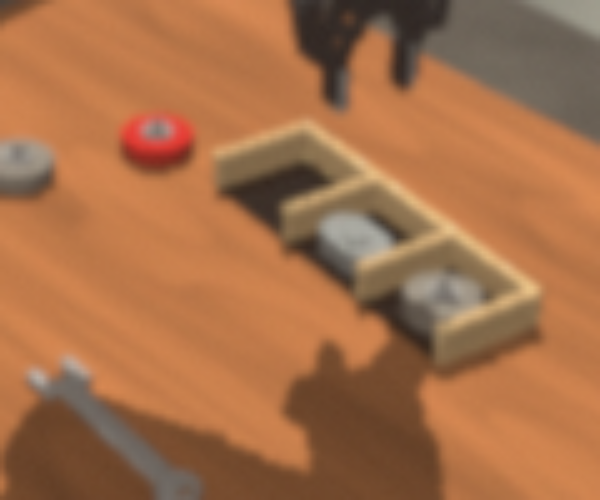

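The cover lies in the middle bay at crop (352,240). Now I go to above the left bracket.

```bash
python3 -m creep '[{"travel":[-19,17,0],"twist":[0,0,6.9]},{"travel":[-19,17,0],"twist":[0,0,6.9]},{"travel":[-19,17,0],"twist":[0,0,6.9]},{"travel":[-19,17,0],"twist":[0,0,6.9]},{"travel":[-19,17,0],"twist":[0,0,6.9]},{"travel":[-19,17,0],"twist":[0,0,6.9]},{"travel":[-19,17,0],"twist":[0,0,6.9]},{"travel":[-19,17,0],"twist":[0,0,6.9]},{"travel":[-19,17,0],"twist":[0,0,6.9]},{"travel":[-19,17,0],"twist":[0,0,6.9]},{"travel":[-20,18,0],"twist":[0,0,6.9]},{"travel":[-20,18,-20],"twist":[0,0,6.9]},{"travel":[-20,18,-20],"twist":[0,0,6.9]},{"travel":[0,0,-30],"twist":[0,0,0]},{"travel":[0,0,0],"twist":[0,0,0]},{"travel":[0,0,0],"twist":[0,0,0]}]' 75; python3 - <<'E'
from h import *
from scipy.spatial.transform import Rotation as Ro
s=arm.sense();R=Ro.from_quat(s["orientation"]).as_matrix();print(R.round(3)[:,1],np.round(s["joint_positions"],2))
c=vision.snapshot("side");save(c,"side5.png",(200,120,330,220),5)
print(pix(c,(.429,.259,.03)))
for d in finder.landmark_of("bracket_1_center",c)[:3]:print(d["p"],world(c,d["uv"],.015))
c=vision.snapshot("top")
d=finder.trace("cover_center",c)
for d in d[:2]:
    w=np.array([world(c,p,.02)[:2] for p in np.argwhere(d["region"])[:,::-1]],np.float32)*1000
    print("cover",d["p"],cv2.minAreaRect(w))
E
```

```text
clock: 10.03
position: [0.4262, 0.258, 0.1289]
orientation: [0.998, -0.065, -0.001, 0.002]
wrist_force: [-0.4, -0.5, 1.7]
finger_gap: 0.0753
grasp_force: 0.0
[-0.129 -0.992  0.003] [ 0.95 -0.18 -0.45  0.   -1.31  0.49]
[np.float64(262.80352752976387), np.float64(192.42260822393862)]
0.44 [0.43005433 0.25876417 0.015     ]
cover 0.68 ((469.123779296875, -575.0875854492188), (62.15407943725586, 118.23213195800781), 4.278824329376221)
cover 0.55 ((676.7776489257812, 35.22439193725586), (66.20195770263672, 43.63655090332031), 89.77658081054688)
```

View pics/side5.png

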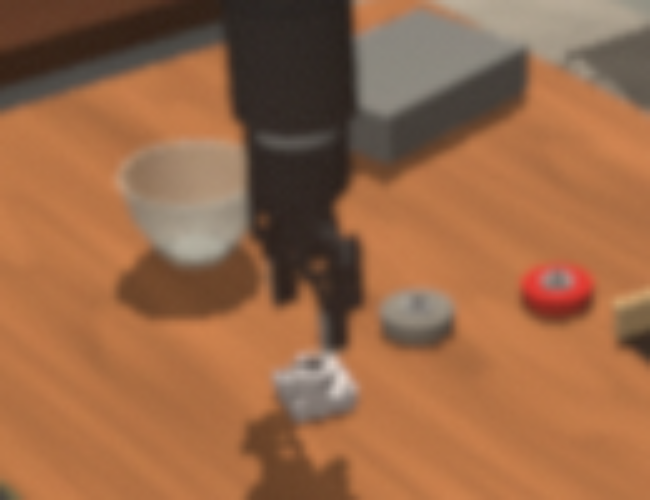

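The gripper stands over the white bracket at crop (315,385), and both cameras agree on (430,259). The cover sits at (677,35), inside its bay. Next I go down and grip the bracket's housing.

```bash
python3 -m creep '[{"travel":[3,1,-14],"twist":[0,0,0]},{"travel":[0,0,-14],"twist":[0,0,0]},{"travel":[0,0,-10],"twist":[0,0,0]},{"travel":[0,0,0],"twist":[0,0,0]},{"travel":[0,0,0],"twist":[0,0,0]}]'; python3 -m creep '[{"travel":[0,0,0],"twist":[0,0,0]},{"travel":[0,0,0],"twist":[0,0,0]},{"travel":[0,0,0],"twist":[0,0,0]},{"travel":[0,0,0],"twist":[0,0,0]},{"travel":[0,0,0],"twist":[0,0,0]},{"travel":[0,0,0],"twist":[0,0,0]},{"travel":[0,0,0],"twist":[0,0,0]},{"travel":[0,0,0],"twist":[0,0,0]}]' 25 30
```

```text
clock: 10.65
position: [0.4302, 0.2595, 0.0922]
orientation: [0.998, -0.065, 0.0, 0.0]
wrist_force: [-0.3, 0.0, 0.6]
finger_gap: 0.0748
grasp_force: 0.0
clock: 11.32
position: [0.4303, 0.2602, 0.0929]
orientation: [0.998, -0.065, 0.001, -0.001]
wrist_force: [-1.6, 0.3, 5.8]
finger_gap: 0.0324
grasp_force: 29.9
```

```bash
python3 -m creep '[{"travel":[4,-8,0],"twist":[0,0,0]},{"travel":[8,-16,0],"twist":[0,0,0]},{"travel":[10,-20,0],"twist":[0,0,0]},{"travel":[10,-20,0],"twist":[0,0,0]},{"travel":[10,-20,0],"twist":[0,0,0]},{"travel":[10,-20,0],"twist":[0,0,0]},{"travel":[14,-12,0],"twist":[0,0,0]},{"travel":[18,-4,0],"twist":[0,0,0]},{"travel":[18,0,0],"twist":[0,0,0]},{"travel":[18,0,0],"twist":[0,0,0]},{"travel":[16,0,0],"twist":[0,0,0]},{"travel":[10,0,0],"twist":[0,0,0]},{"travel":[6,0,0],"twist":[0,0,0]},{"travel":[0,0,0],"twist":[0,0,0]},{"travel":[0,0,0],"twist":[0,0,0]}]'; python3 - <<'E'
from h import *
c=vision.snapshot("side");save(c,"side6.png",(250,130,390,240),5)
E
```

```text
clock: 12.57
position: [0.5832, 0.1394, 0.0929]
orientation: [0.998, -0.065, 0.001, 0.0]
wrist_force: [3.1, -0.8, 4.6]
finger_gap: 0.0321
grasp_force: 30.0
```

View pics/side6.png

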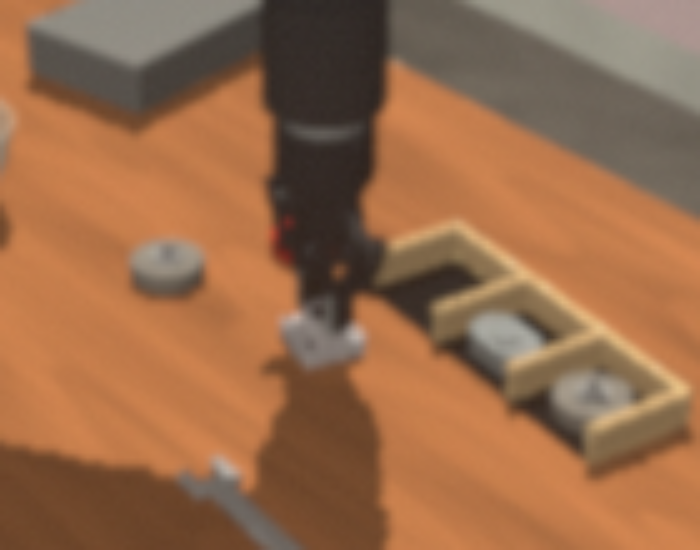

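The bracket followed, at crop (322,335), lined up before the left bay. Pushing it in now.

```bash
python3 -m creep '[{"travel":[10,-1.2,0],"twist":[0,0,0]},{"travel":[10,-1.2,0],"twist":[0,0,0]},{"travel":[10,-1.2,0],"twist":[0,0,0]},{"travel":[10,-1.2,0],"twist":[0,0,0]},{"travel":[10,-1.2,0],"twist":[0,0,0]},{"travel":[10,-1.2,0],"twist":[0,0,0]},{"travel":[0,0,0],"twist":[0,0,0]}]'; python3 -m creep '[{"travel":[10,-1.2,0],"twist":[0,0,0]},{"travel":[10,-1.2,0],"twist":[0,0,0]},{"travel":[10,-1.2,0],"twist":[0,0,0]},{"travel":[10,-1.2,0],"twist":[0,0,0]},{"travel":[6,-0.7,0],"twist":[0,0,0]},{"travel":[0,0,0],"twist":[0,0,0]},{"travel":[0,0,0],"twist":[0,0,0]}]'
```

```text
clock: 13.2
position: [0.6432, 0.1325, 0.0929]
orientation: [0.998, -0.065, 0.001, 0.0]
wrist_force: [0.6, -0.8, 5.7]
finger_gap: 0.0322
grasp_force: 30.1
clock: 13.78
position: [0.6886, 0.127, 0.0929]
orientation: [0.998, -0.065, 0.001, 0.0]
wrist_force: [0.5, -1.2, 5.7]
finger_gap: 0.0323
grasp_force: 30.1
```

Open slightly, lift straight up, back away and check.

```bash
python3 -m creep '[{"travel":[0,0,0],"twist":[0,0,0]},{"travel":[0,0,0],"twist":[0,0,0]},{"travel":[0,0,0],"twist":[0,0,0]},{"travel":[0,0,0],"twist":[0,0,0]},{"travel":[0,0,10],"twist":[0,0,0]},{"travel":[0,0,20],"twist":[0,0,0]},{"travel":[0,0,30],"twist":[0,0,0]},{"travel":[0,0,30],"twist":[0,0,0]},{"travel":[0,0,30],"twist":[0,0,0]},{"travel":[-30,0,10],"twist":[0,0,0]},{"travel":[-35,0,0],"twist":[0,0,0]},{"travel":[-35,0,0],"twist":[0,0,0]},{"travel":[-35,0,0],"twist":[0,0,0]},{"travel":[-35,0,0],"twist":[0,0,0]},{"travel":[-30,0,0],"twist":[0,0,0]},{"travel":[0,0,0],"twist":[0,0,0]},{"travel":[0,0,0],"twist":[0,0,0]}]' 46; python3 - <<'E'
from h import *
c=vision.snapshot("top")
f=cv2.cvtColor(np.array(c["frame"]),cv2.COLOR_RGB2BGR)[105:250,220:425]
c2=vision.snapshot("side");g=cv2.cvtColor(np.array(c2["frame"]),cv2.COLOR_RGB2BGR)[140:300,210:460]
a=cv2.resize(f,(780,552));b=cv2.resize(g,(780,499))
cv2.imwrite("pics/final.png",cv2.resize(a,(780,552)))
for q,z in dict(bracket_1_center=.016,cover_center=.02,wheel_1_center=.016).items():
  for d in finder.trace(q,c)[:3]:
    w=np.array([world(c,p,z)[:2] for p in np.argwhere(d["region"])[:,::-1]],np.float32)*1000
    print(q,round(d["p"],2),cv2.minAreaRect(w))
E
```

```text
clock: 15.2
position: [0.4871, 0.1272, 0.2236]
orientation: [0.998, -0.064, 0.001, -0.001]
wrist_force: [-0.6, -0.4, -0.1]
finger_gap: 0.0459
grasp_force: 0.0
bracket_1_center 0.66 ((686.1123657226562, 125.71055603027344), (46.48851013183594, 52.63620376586914), 69.86543273925781)
bracket_1_center 0.61 ((692.5338134765625, 34.877479553222656), (292.78369140625, 100.36318969726562), 82.90381622314453)
bracket_1_center 0.28 ((677.6458740234375, 33.65599060058594), (63.09373092651367, 43.76373291015625), 89.75637817382812)
cover_center 0.78 ((676.7666015625, 33.58272933959961), (62.90599822998047, 43.62838363647461), 89.75637817382812)
wheel_1_center 0.61 ((673.9580078125, -59.2171745300293), (58.409786224365234, 58.179527282714844), 26.612058639526367)
```

View pics/final.png

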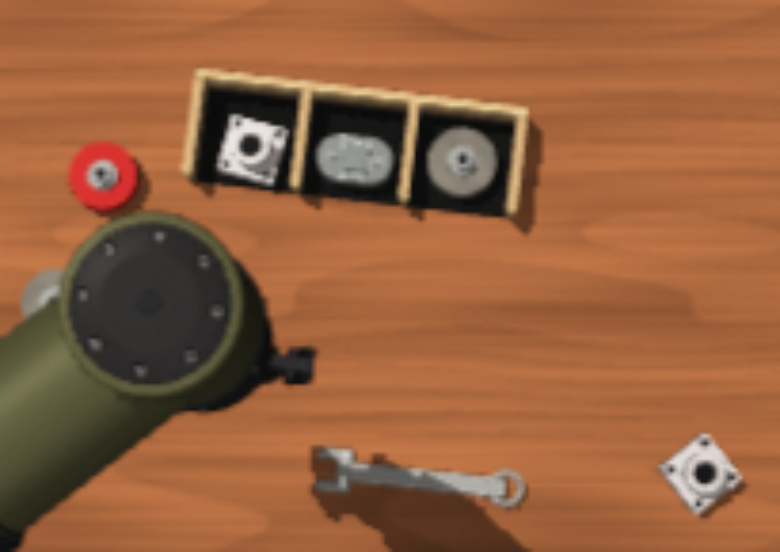

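All three bays are filled and everything else is where it was. The bracket's nearest corner is only about 3–4 mm inside the mouth, so I'll regrip it and slide it about 9 mm deeper.

```bash
python3 -m creep '[{"travel":[30,0,0],"twist":[0,0,0]},{"travel":[35,0,0],"twist":[0,0,0]},{"travel":[35,0,0],"twist":[0,0,0]},{"travel":[35,0,0],"twist":[0,0,0]},{"travel":[35,0,0],"twist":[0,0,0]},{"travel":[30,0,-10],"twist":[0,0,0]},{"travel":[0,0,-30],"twist":[0,0,0]},{"travel":[0,0,-30],"twist":[0,0,0]},{"travel":[0,0,0],"twist":[0,0,0]},{"travel":[0,0,0],"twist":[0,0,0]}]'; python3 -m creep '[{"travel":[0,0,-20],"twist":[0,0,0]},{"travel":[0,0,-20],"twist":[0,0,0]},{"travel":[0,0,-10],"twist":[0,0,0]},{"travel":[0,0,-10],"twist":[0,0,0]},{"travel":[0,0,0],"twist":[0,0,0]},{"travel":[0,0,0],"twist":[0,0,0]}]'
```

```text
clock: 16.28
position: [0.6875, 0.1263, 0.149]
orientation: [0.998, -0.065, -0.003, 0.002]
wrist_force: [-0.4, 0.1, 1.1]
finger_gap: 0.0461
grasp_force: 0.0
clock: 16.78
position: [0.6883, 0.1271, 0.093]
orientation: [0.998, -0.065, 0.001, 0.0]
wrist_force: [0.3, -0.9, 0.3]
finger_gap: 0.046
grasp_force: 0.0
```

```bash
python3 -m creep '[{"travel":[0,0,0],"twist":[0,0,0]},{"travel":[0,0,0],"twist":[0,0,0]},{"travel":[0,0,0],"twist":[0,0,0]},{"travel":[0,0,0],"twist":[0,0,0]},{"travel":[0,0,0],"twist":[0,0,0]}]' 25 30
```

```text
clock: 17.2
position: [0.6887, 0.1272, 0.094]
orientation: [0.998, -0.065, 0.001, -0.0]
wrist_force: [-0.1, -0.4, 6.9]
finger_gap: 0.0321
grasp_force: 30.1
```

```bash
python3 -m creep '[{"travel":[3,-0.4,0],"twist":[0,0,0]},{"travel":[3,-0.4,0],"twist":[0,0,0]},{"travel":[3,-0.4,0],"twist":[0,0,0]},{"travel":[0,0,0],"twist":[0,0,0]},{"travel":[0,0,0],"twist":[0,0,0]}]'; python3 -m creep '[{"travel":[0,0,0],"twist":[0,0,0]},{"travel":[0,0,0],"twist":[0,0,0]},{"travel":[0,0,0],"twist":[0,0,0]},{"travel":[0,0,0],"twist":[0,0,0]},{"travel":[0,0,10],"twist":[0,0,0]},{"travel":[0,0,20],"twist":[0,0,0]},{"travel":[0,0,30],"twist":[0,0,0]},{"travel":[0,0,30],"twist":[0,0,0]},{"travel":[0,0,30],"twist":[0,0,0]},{"travel":[-30,0,10],"twist":[0,0,0]},{"travel":[-35,0,0],"twist":[0,0,0]},{"travel":[-35,0,0],"twist":[0,0,0]},{"travel":[-35,0,0],"twist":[0,0,0]},{"travel":[-35,0,0],"twist":[0,0,0]},{"travel":[-30,0,0],"twist":[0,0,0]},{"travel":[0,0,0],"twist":[0,0,0]},{"travel":[0,0,0],"twist":[0,0,0]}]' 46; python3 - <<'E'
from h import *
c=vision.snapshot("top")
for q,z in dict(bracket_1_center=.016,cover_center=.02,wheel_1_center=.016).items():
  for d in finder.trace(q,c)[:3]:
    w=np.array([world(c,p,z)[:2] for p in np.argwhere(d["region"])[:,::-1]],np.float32)*1000
    r=cv2.minAreaRect(w);x=np.array([.993,-.118]);y=np.array([.118,.993])
    l=(w-[685,34])@np.c_[x,y];print(q,round(d["p"],2),np.round(r[0]),"tray frame",l.min(0),l.max(0))
E
```

```text
clock: 17.62
position: [0.6974, 0.1261, 0.094]
orientation: [0.998, -0.065, 0.001, -0.0]
wrist_force: [-3.1, -0.1, 6.2]
finger_gap: 0.0323
grasp_force: 30.2
clock: 19.03
position: [0.4962, 0.1259, 0.2236]
orientation: [0.998, -0.064, 0.001, -0.001]
wrist_force: [0.6, -0.2, -0.4]
finger_gap: 0.046
grasp_force: 0.0
bracket_1_center 0.59 [696. 126.] tray frame [-26.42706503  65.31810913] [ 27.57464299 118.19574748]
cover_center 0.68 [677.  34.] tray frame [-29.97384768 -33.21406762] [13.35314962 30.79551702]
wheel_1_center 0.59 [674. -59.] tray frame [ -29.35027271 -122.71442807] [ 29.34514229 -65.28733998]
```

All three parts are well inside the ±43 mm bay limits, so I'm handing the job in.

```bash
python3 -c "
from bench import arm
print(arm.job_done())"
```

```text
the job is handed in; nothing more can be done
None
```

The job is handed in: the last camera check put the bracket (left bay), cover (middle) and original wheel (right) wholly inside the tray; the duplicates, bowl, bottle and wrench were not touched.

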